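# Inspect a washed mug from three sides and hang it to dry

### The job

Check the washed steel mug at the inspection camera: pick it up and, keeping it upright with its middle level with the lens and its wall about 5 cm in front of it, hold three sides squarely to the lens, still for half a second each, going clockwise round the mug as seen from above: first the side a quarter turn clockwise from the handle, then the side opposite the handle, then the last plain side. Then hang the mug by its handle on the hook of the drying stand, let it settle against the white rest bar below the hook, and let go of it, so that it hangs there at rest. Do not touch the camera, and leave the bottle, the jar and the spoon where they are.

Things in the scene. Friction and masses are not known exactly. Their poses are not given: they have to be found in the camera images.
- mug: steel mug standing on the bench, 66 mm outer diameter, 100 mm high, wall 2.5 mm, 180 g; origin: centre of its underside, z up. Handle of 8 mm round bar along its -x, in its x-z plane, reaching x = -70 mm; clear opening x = -33 to -62, z = 40 to 81 mm (upper bar's centre at z = 85). Plain sides clockwise from the handle, seen from above: +y, +x (the far side from the handle), -y
- mug_mid (a point): centre of the mug, on its axis 50 mm above its underside; axes as the mug
- mug_handle (a point): centre of the opening of the mug's handle, 47.5 mm from the mug's axis along its -x, 60.5 mm above its underside
- camera: fixed black and grey inspection camera: a level barrel, 42 mm wide, on a post with a 100 x 90 mm foot, 141 mm high overall; it looks along its -x, slantwise to the robot's side of the bench. Origin: on the bench below the lens front (all of the camera lies on the +x side of it), z up
- lens (a point): centre of the front of the camera's lens, 120 mm above the bench; axes as the camera: the lens looks along -x
- stand: fixed steel drying stand: foot 110 x 110 x 12 mm, post 12 mm thick. One hook: a level 10 mm round bar from the post along the stand's -x, centre line 200 mm above the bench, to x = -94 mm, where its end turns up to 217 mm (the highest point). Below it, parallel, a white 14 mm rest bar, centre line at 140 mm, to x = -97 mm, for the hung mug to lean on. Origin: centre of the foot on the bench, z up
- hook_mid (a point): on the centre line of the level hook bar, 55 mm from the post axis, 200 mm above the bench; axes as the stand
- hook_tip (a point): centre of the round upturned end of the hook, 100 mm from the post axis along the stand's -x, 212 mm above the bench (top of the end: 217 mm)
- bottle: plain white plastic bottle, 64 mm diameter, 170 mm high, standing; bystander; origin: centre of its underside
- jar: clear jar with a paper label, 72 mm diameter, 100 mm high, standing; bystander; origin: centre of its underside
- spoon: steel spoon, 170 mm long, lying along its x; bystander; origin: under its middle

How it is judged:
On the way, in this order (a step that is already met when the one before it is completed fails the run):
1. first the mug's +y side (clockwise from the handle) is held to the lens (wall 30 to 80 mm off, square within 18 degrees, centred within 22 mm, upright within 11 degrees, still for 0.4 s) (y of lens in the frame of mug between 0.063 and 0.113 m and x of lens in the frame of mug between -0.03 and 0.03 m and z of lens in the frame of mug between 0.028 and 0.072 m and y of mug_mid in the frame of camera between -0.022 and 0.022 m and x of mug_mid in the frame of camera below -0.05 m and angle between mug's own z axis and vertical below 0.2 rad and linear speed of mug below 0.03 m/s and angular speed of mug below 0.25 rad/s), for 0.4 s.
2. then its +x side, opposite the handle, is held to the lens in the same way (x of lens in the frame of mug between 0.063 and 0.113 m and y of lens in the frame of mug between -0.03 and 0.03 m and z of lens in the frame of mug between 0.028 and 0.072 m and y of mug_mid in the frame of camera between -0.022 and 0.022 m and x of mug_mid in the frame of camera below -0.05 m and angle between mug's own z axis and vertical below 0.2 rad and linear speed of mug below 0.03 m/s and angular speed of mug below 0.25 rad/s), for 0.4 s.
3. then its -y side, the last plain side, is held to the lens in the same way (y of lens in the frame of mug between -0.113 and -0.063 m and x of lens in the frame of mug between -0.03 and 0.03 m and z of lens in the frame of mug between 0.028 and 0.072 m and y of mug_mid in the frame of camera between -0.022 and 0.022 m and x of mug_mid in the frame of camera below -0.05 m and angle between mug's own z axis and vertical below 0.2 rad and linear speed of mug below 0.03 m/s and angular speed of mug below 0.25 rad/s), for 0.4 s.
At the end, for the whole second after the job is handed in: the mug hangs at rest (below 40 mm/s, 0.5 rad/s) with the hook through its handle: it bears on the stand, the centre of the handle opening is 12 to 98 mm out from the post, within 28 mm sideways of the bar and 165 to 215 mm high, and the mug's centre at least 80 mm high (contact force between stand and mug above 0.5 N and distance between mug_handle and hook_mid below 0.06 m and x of mug_handle in the frame of stand between -0.098 and -0.012 m and y of mug_handle in the frame of stand between -0.028 and 0.028 m and z of mug_handle in the frame of stand between 0.165 and 0.215 m and height (world z) of mug_mid above 0.08 m and linear speed of mug below 0.04 m/s and angular speed of mug below 0.5 rad/s); the robot touches nothing.
It fails at once if the camera is touched (over 1 N) (contact force between camera and anything else above 1 N).
It fails at once if the bottle, jar or spoon is moved by more than 30 mm (distance of any of bottle, jar, spoon from where it was at the start of the episode above 0.03 m).
It also fails if it takes over 64 s, if anything falls off the work surface, if the arm or the gripper's body presses on something with over 40 N, if the wrist force passes 120 N, or if a joint passes its speed limit or range.

### The arm

A 6-joint arm with a two-finger parallel gripper is mounted at the origin on the work surface. World frame = base frame: x ahead of the robot, y to its left, z up, the work surface at z = 0. Lengths are in m, angles in rad, forces in N, time in s.
With the tool pointing down it reaches from about 0.3 to 0.95 m from the base axis. Payload 3.1 kg.
Tool frame: the origin (TCP) lies midway between the tips of the shut fingers; the grasp point (between the pads) lies 19 mm behind it; z points along the fingers, y is the line along which they close (so a half turn about z gives the same grasp; the last joint's range is limited). The gripper opens to 85 mm and grips with 20 to 120 N. Pads are 22 mm wide; open, the fingers measure 114 mm over their backs; the gripper's body (76 mm by 85 mm) begins 54 mm behind the grasp point. The pads swing forward as they close: fully open they stand 13 mm farther back than shut.
Start: joints at [1.277, 0.308, 1.634, -0, 1.2, -0.07], TCP at [0.139, 0.609, 0.231] pointing down, gripper open.
Joint ranges: [-3.06, 3.06], [-0.79, 1.96], [0.05, 2.63], [-1.19, 4.34], [0.05, 2.64], [-2.94, 2.94]. Speed limits (rad/s): [2.79, 2.79, 3.14, 3.14, 3.14, 3.14].

### API

Orientations are given as a rotation vector (axis times angle).
In Python, from bench import arm gives the robot as it stands.
- The arm moves only by the shell command python3 -m crank 'ROWS' [OPENING] [FORCE]. ROWS is JSON, a list of rows, each a list of 2 entries, a list of its own where there are three numbers: the shift along the world's x, y, z in mm, then the turn about the world's z in degrees. In form: [[[x, y, z], twist], ...]. A call has 1 to 12 rows; each row shifts and turns the commanded pose from where the row before left it; what a row does not reach is not made up. A row lasts 1/10 s, in which the tool goes at most 50 mm and 8.59 degrees, less where a joint would pass 70% of its speed; a pose out of reach is approached as far as the arm can. A call with a gripper value outside its range is refused whole. OPENING is the opening, from -1 (shut) to 1 (fully open), so that 0 is half open, set as the call begins (- or left out, the last holds). The fingers move at their own pace and stop on an object; FORCE is the grip in N (left out, the last holds). Time passes only in rows, so rows that do not move let the fingers close. It gives the time, the measured TCP pose, the force, the opening and the grip force at its end, in the units of the state.
- arm.sense(): the state, without advancing time (a new reading comes with each control period).
- arm.snapshot(name): name is "scene" or "top"; returns (picture, depth): 384x512x3 uint8, red, green, blue; 384x512 float32, m along the optical axis (not along the pixel's ray), 0 where there is no reading.
- arm.get_calibration(name): a dict with "intrinsics" (3x3 intrinsics, pixels), "k1" (the pictures are not rectified: a ray, as slopes to the right and down, at radius r is drawn at 1 + k1 r^2 times it, then the intrinsics apply), "extrinsics" (4x4, takes a point from camera to world coordinates). Camera axes: x right, y down, z forward; pixel columns grow to the right and rows downward; lengths in m; the calibration is good to about 2 mm. A picture is of the moment at which its call begins. get_calibration takes no time and is no camera call.
- arm.sign_off(): hands the job in; it is judged then, once.
The state is a dict: "t": time; "joint_positions": joint angles; "qvel": joint speeds; "joint_efforts": joint torques, N m; "tcp_pos": TCP position; "orientation": TCP orientation; "ft_force": force on the tool from outside, world axes, zero at the start; "wrist_torque": the same for the moment, N m; "gripper_width": finger opening in m; "grasp_force": force on a finger pad.
Only numpy, scipy, OpenCV 4.12 (cv2) and the standard library are available. Lean on these libraries where they do the work, as an engineer would, in place of code of your own. Each camera call takes 0.05 s, during which the arm holds its last target. There are 200 camera calls.

## Working session

There is one attempt and no reset: what is moved stays moved. The work goes in short steps, Python scripts to look and compute and a shell command to move; the robot and the scene stay as the last step left them, time stands still between calls to the robot, and variables do not carry over. Pictures are saved under pics/ and viewed, at most 10 in all, crops included, and the job is handed in when it is done.

```bash
ls; mkdir -p pics; cat > h.py <<'E'
import numpy as np, cv2
from bench import arm
def cal(n):
    c=arm.get_calibration(n); return np.array(c["intrinsics"]),c["k1"],np.array(c["extrinsics"])
def rays(n,uv):
    K,k1,E=cal(n); d=np.array([k1,0,0,0,0.])
    p=cv2.undistortPoints(np.array(uv,float).reshape(-1,1,2),K,d).reshape(-1,2)
    r=np.c_[p,np.ones(len(p))]@E[:3,:3].T
    return E[:3,3],r
def plane(n,uv,z):
    o,r=rays(n,uv); return o+r*((z-o[2])/r[:,2])[:,None]
def pts(n,dep):
    o,r=rays(n,np.stack(np.meshgrid(np.arange(512),np.arange(384)),-1).reshape(-1,2))
    return (o+r*dep.reshape(-1,1)).reshape(384,512,3)
E
python3 - <<'E'
from h import *
for n in ["scene","top"]:
    p,d=arm.snapshot(n); np.savez(f"{n}0.npz",p=p,d=d)
    cv2.imwrite(f"pics/{n}0.png",p[:,:,::-1]); print(n,cal(n)[2].round(2).tolist())
print(arm.sense())
E
```

```text
pics
scene [[-0.83, 0.44, -0.33, 0.93], [0.55, 0.66, -0.5, 0.61], [-0.0, -0.6, -0.8, 1.13], [0.0, 0.0, 0.0, 1.0]]
top [[-0.01, -0.99, 0.16, 0.39], [-1.0, 0.01, -0.01, 0.02], [0.01, -0.16, -0.99, 1.22], [0.0, 0.0, 0.0, 1.0]]
{'t': 0.1, 'joint_positions': array([ 1.27730470e+00,  3.08920224e-01,  1.63507842e+00,  1.76979332e-05,
        1.19970661e+00, -6.96910864e-02]), 'qvel': array([-0.00026807, -0.00102484, -0.00421844,  0.00027177,  0.00054618,
       -0.00146649]), 'joint_efforts': array([-2.16588664e-04, -4.16408157e+01, -2.77645665e+01, -6.17024307e-05,
        3.98557400e-03,  1.77486911e-06]), 'tcp_pos': array([0.13850717, 0.60868314, 0.23015137]), 'orientation': array([-0.35077731, -3.12154612,  0.0032588 ]), 'ft_force': array([-1.14895599,  0.35028799, -0.29400099]), 'wrist_torque': array([-0.03090135, -0.00469277, -0.01954641]), 'grasp_force': 0.0, 'gripper_width': 0.08558477833762919}
```

View pics/scene0.png

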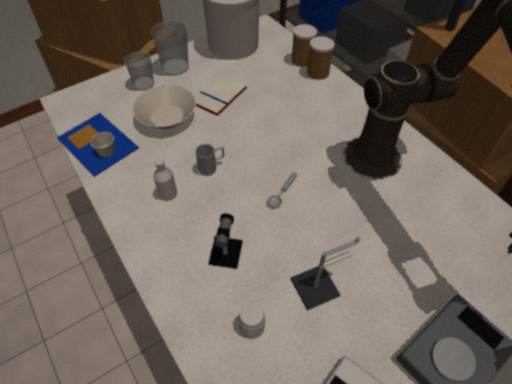

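View pics/top0.png

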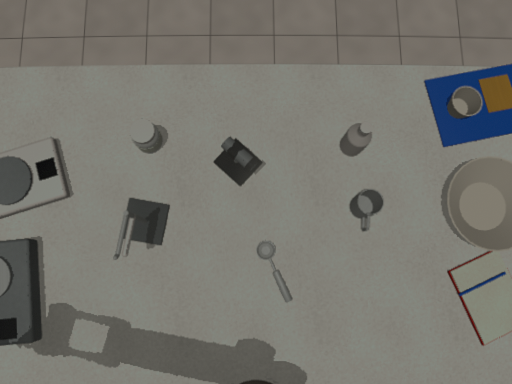

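The scene view shows the mug at (206,160) with its handle to the right, the bottle at (165,182), the inspection camera at (226,240), the stand at (318,280) with its bars pointing up-right, and the jar at (252,320). In the top view they are at mug (366,204) with the handle below it at (365,226), camera (238,160), stand (145,222), bottle (357,138), jar (150,137) and spoon (272,265).

```bash
python3 - <<'E'
from h import *
for n,boxes in {"top":dict(mug=(345,180,390,235),cam=(205,130,272,190),stand=(105,190,175,265),bottle=(335,115,378,160),jar=(125,115,175,160)),
 "scene":dict(mug=(190,140,230,180),cam=(200,205,250,272),stand=(285,230,365,312),bottle=(148,158,182,203))}.items():
    f=np.load(n+"0.npz"); P=pts(n,f["d"])
    for k,(a,b,c,e) in boxes.items():
        q=P[b:e,a:c].reshape(-1,3); q=q[(q[:,2]>0.015)&(q[:,2]<.3)]
        print(n,k,len(q))
        for lo in np.arange(0.01,.23,.02):
            s=q[(q[:,2]>=lo)&(q[:,2]<lo+.02)]
            if len(s)>3: print("  z%.2f"%lo,len(s),"min",s.min(0)[:2].round(3),"max",s.max(0)[:2].round(3),"mean",s.mean(0)[:2].round(3))
out=[]
for n,(a,b,c,e) in [("top",(100,110,180,270)),("top",(200,120,280,200)),("top",(330,170,400,240)),("scene",(185,135,235,185)),("scene",(195,200,255,275)),("scene",(280,225,370,315))]:
    p=np.load(n+"0.npz")["p"][b:e,a:c,::-1]; s=min(266/(c-a),300/(e-b)); out.append(cv2.copyMakeBorder(cv2.resize(p,None,fx=s,fy=s,interpolation=2),0,300-int(round((e-b)*s)),0,266-int(round((c-a)*s)),0))
cv2.imwrite("pics/m.png",np.vstack([np.hstack(out[:3]),np.hstack(out[3:])]))
E
```

```text
top mug 610
  z0.01 71 min [ 0.507 -0.318] max [ 0.571 -0.254] mean [ 0.541 -0.289]
  z0.03 130 min [ 0.474 -0.316] max [ 0.571 -0.254] mean [ 0.529 -0.286]
  z0.05 111 min [ 0.473 -0.317] max [ 0.57  -0.254] mean [ 0.537 -0.287]
  z0.07 161 min [ 0.474 -0.317] max [ 0.571 -0.254] mean [ 0.528 -0.286]
  z0.09 137 min [ 0.483 -0.319] max [ 0.572 -0.255] mean [ 0.538 -0.286]
top cam 647
  z0.01 54 min [ 0.609 -0.015] max [0.723 0.092] mean [0.651 0.047]
  z0.03 4 min [0.658 0.046] max [0.66  0.051] mean [0.659 0.049]
  z0.09 12 min [ 0.614 -0.005] max [0.661 0.065] mean [0.637 0.026]
  z0.11 103 min [ 0.611 -0.009] max [0.698 0.081] mean [0.646 0.036]
  z0.13 474 min [ 0.614 -0.009] max [0.696 0.078] mean [0.655 0.036]
top stand 661
  z0.01 102 min [0.443 0.228] max [0.562 0.335] mean [0.499 0.281]
  z0.03 9 min [0.498 0.282] max [0.507 0.286] mean [0.502 0.284]
  z0.05 7 min [0.497 0.283] max [0.508 0.289] mean [0.501 0.285]
  z0.07 12 min [0.497 0.282] max [0.508 0.287] mean [0.502 0.284]
  z0.09 10 min [0.498 0.282] max [0.505 0.288] mean [0.501 0.284]
  z0.11 6 min [0.501 0.282] ma
[... 2871 characters left out ...]
max [0.412 0.309] mean [0.408 0.305]
scene bottle 612
  z0.01 49 min [ 0.686 -0.263] max [ 0.741 -0.23 ] mean [ 0.717 -0.241]
  z0.03 70 min [ 0.681 -0.269] max [ 0.741 -0.23 ] mean [ 0.715 -0.24 ]
  z0.05 69 min [ 0.68  -0.271] max [ 0.742 -0.231] mean [ 0.717 -0.242]
  z0.07 74 min [ 0.681 -0.27 ] max [ 0.741 -0.231] mean [ 0.716 -0.241]
  z0.09 106 min [ 0.681 -0.281] max [ 0.741 -0.231] mean [ 0.715 -0.244]
  z0.11 116 min [ 0.685 -0.286] max [ 0.738 -0.238] mean [ 0.714 -0.253]
  z0.13 46 min [ 0.697 -0.266] max [ 0.724 -0.246] mean [ 0.713 -0.254]
  z0.15 77 min [ 0.695 -0.277] max [ 0.723 -0.247] mean [ 0.71 -0.26]
  z0.17 5 min [ 0.707 -0.269] max [ 0.721 -0.26 ] mean [ 0.713 -0.264]
```

View pics/m.png

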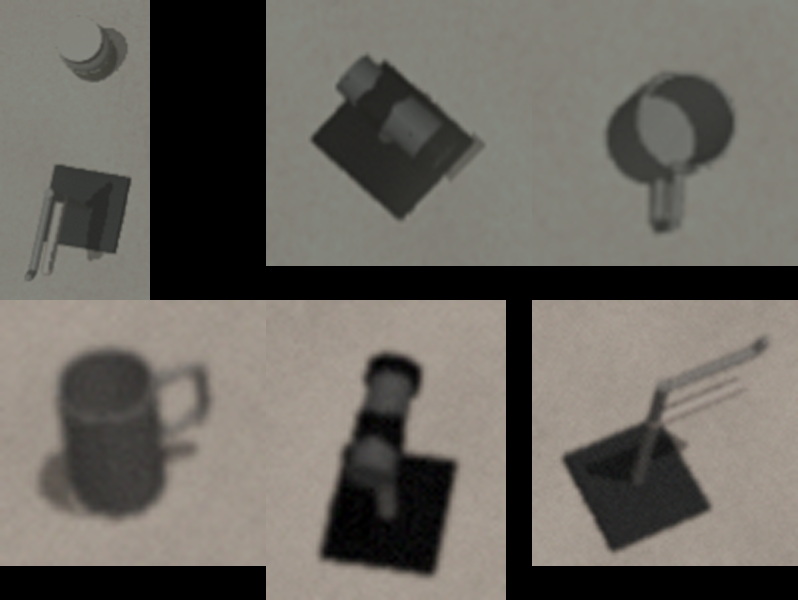

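The crops show the handle pointing nearly straight along world -x, and the lens end of the barrel at the lower right, towards the robot. They also show the hook and rest bar stacked and pointing towards the robot. Next I fit the poses.

```bash
cat > fit.py <<'E'
from h import *
from scipy.optimize import least_squares
def grab(n,f,b,lo,hi):
    P=pts(n,f["d"])[b[1]:b[3],b[0]:b[2]].reshape(-1,3); return P[(P[:,2]>lo)&(P[:,2]<hi)]
if __name__=="__main__":
  F={n:np.load(n+"0.npz") for n in("top","scene")}
  B={"top":dict(mug=(345,180,390,240),cam=(205,130,272,190),stand=(105,190,175,265)),"scene":dict(mug=(190,140,230,180),cam=(200,205,250,272),stand=(285,230,365,312))}
  for n in F:
    q=grab(n,F[n],B[n]["mug"],.015,.103)[:,:2]
    body=q[q[:,0]>.51]; r=least_squares(lambda c:np.hypot(*(body-c).T)-.033,[.54,-.286],loss="soft_l1",f_scale=.002).x
    h=q[np.hypot(*(q-r).T)>.042]; m=h.mean(0)-r; print(n,"mug",r.round(4),"handle deg",np.degrees(np.arctan2(m[1],m[0])).round(1),len(h),np.hypot(*(h-r).T).max().round(3))
    q=grab(n,F[n],B[n]["cam"],.115,.15)[:,:2]; c,v=cv2.PCACompute(q.astype(np.float32),None); v=v[0]*-np.sign(v[0][0]); s=(q-c[0])@v; w=(q-c[0])@[-v[1],v[0]]
    print(n,"cam dir",np.degrees(np.arctan2(v[1],v[0])).round(1),"front",(c[0]+v*np.percentile(s,99)+0*v).round(4),"len",np.percentile(s,[1,99]).round(3),"w",w.min().round(3),w.max().round(3))
    q=grab(n,F[n],B[n]["cam"],.004,.016)[:,:2]; print("   foot",[np.round(x,3) for x in cv2.minAreaRect(q.astype(np.float32))])
    q=grab(n,F[n],B[n]["stand"],.19,.225)[:,:2]; c,v=cv2.PCACompute(q.astype(np.float32),None); v=v[0]*-np.sign(v[0][0]); s=(q-c[0])@v
    print(n,"hook dir",np.degrees(np.arctan2(v[1],v[0])).round(1),"ends",(c[0]+v*s.min()).round(4),(c[0]+v*s.max()).round(4))
    q=grab(n,F[n],B[n]["stand"],.03,.12)[:,:2];print("   post",q.mean(0).round(4))
E
python3 fit.py
```

```text
top mug [ 0.5386 -0.2852] handle deg 172.6 63 0.066
top cam dir -132.9 front [0.6232 0.0037] len [-0.048  0.044] w -0.019 0.021
   foot [array([0.671, 0.042]), array([0.163, 0.178]), np.float64(0.578)]
top hook dir 169.2 ends [0.508 0.285] [0.4022 0.3052]
   post [0.5016 0.2842]
scene mug [ 0.5423 -0.2856] handle deg 172.6 47 0.069
scene cam dir -133.9 front [0.6257 0.0058] len [-0.045  0.048] w -0.019 0.023
   foot [array([ 0.635, -0.006]), array([0.245, 0.152]), np.float64(56.713)]
scene hook dir 170.1 ends [0.5107 0.2878] [0.404  0.3064]
   post [0.5077 0.2902]
```

```bash
python3 -m crank '[[[0,0,50],0],[[0,0,50],-8],[[20,-40,20],-8.5],[[20,-45,0],-8.5],[[20,-45,0],-8.5],[[20,-45,0],-8.5],[[20,-45,0],-8.5],[[20,-45,0],-8.5],[[20,-45,0],-8.5],[[20,-45,0],-8.5],[[20,-45,0],-8.5],[[20,-45,0],-8.5]]' 1 40
```

```text
t: 1.3
tcp_pos: [0.3387, 0.1625, 0.3511]
orientation: [2.511, 1.888, 0.001]
ft_force: [1.3, 0.3, 0.5]
gripper_width: 0.0854
grasp_force: 0.0
```

```bash
python3 -m crank '[[[20,-45,0],-8.1],[[20,-45,0],-8.1],[[20,-45,0],-8.1],[[20,-45,0],-8.1],[[20,-45,0],-8.1],[[20,-45,-20],-8.1],[[20,-45,-20],-8.2],[[20,-45,-20],-8.2],[[20,-45,-30],-8.2],[[22,-43,-30],-8.2],[[0,0,-20],0],[[0,0,0],0]]' 1 40
cat >st.py <<'E'
from h import *
s=arm.sense(); a=s["orientation"]/np.linalg.norm(s["orientation"]); print("tcp",s["tcp_pos"].round(4),"alpha",np.degrees(np.arctan2(2*a[1]**2-1,2*a[0]*a[1])).round(1),"t",s["t"],"j",s["joint_positions"].round(2))
E
python3 st.py
python3 - <<'E'
from h import *
for n in ["scene","top"]:
    p,d=arm.snapshot(n); np.savez(f"{n}1.npz",p=p,d=d)
    cv2.imwrite(f"pics/{n}1.png",cv2.resize(p[100:300,130 if n=="scene" else 230:][:, :266,::-1],None,fx=3,fy=3))
E
```

```text
t: 2.5
tcp_pos: [0.529, -0.2639, 0.2173]
orientation: [-3.13, 0.2, 0.014]
ft_force: [-0.4, 0.7, -1.0]
gripper_width: 0.0857
grasp_force: 0.0
tcp [ 0.529  -0.2639  0.2173] alpha -97.3 t 2.5 j [-0.54  0.26  1.72  0.    1.17  1.16]
```

View pics/scene1.png

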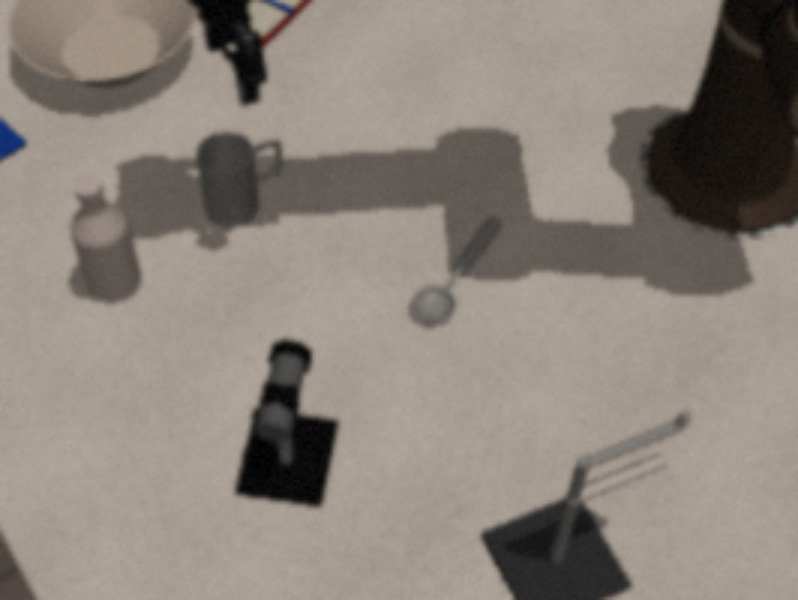

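The gripper is above the mug, which stands at (228,180) in the crop and is still untouched.

```bash
python3 -m crank '[[[0,0,0],0],[[0,0,0],0]]'; python3 st.py
```

```text
t: 2.8
tcp_pos: [0.5327, -0.2641, 0.2246]
orientation: [3.134, -0.196, 0.005]
ft_force: [0.2, 0.1, -0.1]
gripper_width: 0.0851
grasp_force: 0.0
tcp [ 0.5327 -0.2641  0.2246] alpha -97.2 t 2.8 j [-0.53  0.25  1.72  0.    1.17  1.16]
```

```bash
python3 -m crank '[[[4,-11,0],0],[[4,-10,-10],0],[[0,0,-20],0],[[0,0,-20],0],[[0,0,-20],0],[[0,0,-20],0],[[0,0,0],0],[[0,0,0],0]]'; python3 st.py
```

```text
t: 3.6
tcp_pos: [0.5398, -0.2858, 0.1319]
orientation: [-3.135, 0.198, 0.001]
ft_force: [0.1, 0.4, 0.0]
gripper_width: 0.0854
grasp_force: 0.0
tcp [ 0.5398 -0.2858  0.1319] alpha -97.2 t 3.6 j [-0.56  0.39  1.74 -0.    1.01  1.14]
```

```bash
python3 -m crank '[[[0,0,-17],0],[[0,0,-18],0],[[0,0,-18],0],[[0,0,-18],0],[[0,0,-16],0],[[0,0,0],0],[[0,0,0],0]]'; python3 st.py;  python3 -m crank '[[[0,0,0],0],[[0,0,0],0],[[0,0,0],0],[[0,0,0],0],[[0,0,0],0],[[0,0,0],0],[[0,0,0],0],[[0,0,0],0]]' -1 45; python3 st.py
```

```text
t: 4.3
tcp_pos: [0.5403, -0.2858, 0.0459]
orientation: [3.135, -0.198, 0.001]
ft_force: [-0.3, -0.4, 0.0]
gripper_width: 0.0855
grasp_force: 0.0
tcp [ 0.5403 -0.2858  0.0459] alpha -97.2 t 4.3 j [-0.56  0.51  1.77 -0.    0.86  1.14]
t: 5.1
tcp_pos: [0.5414, -0.2864, 0.0473]
orientation: [3.134, -0.198, 0.005]
ft_force: [0.1, -0.3, 5.5]
gripper_width: 0.0661
grasp_force: 51.1
tcp [ 0.5414 -0.2864  0.0473] alpha -97.2 t 5.1 j [-0.56  0.51  1.77 -0.    0.86  1.14]
```

```bash
python3 -m crank '[[[0,0,10],0],[[0,0,20],0],[[0,0,20],0],[[0,20,20],-4],[[3,25,0],-4],[[3,25,0],-4],[[3,25,0],-4],[[3,25,0],-4],[[3,20,0],-4],[[0,20,0],-4],[[0,10,0],-4],[[0,0,0],-4.2]]'; python3 -m crank '[[[0,0,0],0],[[0,0,0],0],[[0,0,0],0],[[0,0,0],0]]';python3 st.py
cat >look.py <<'E'
from h import *; import sys
from scipy.optimize import least_squares
t=sys.argv[1]; s=arm.sense()["tcp_pos"]
for n in ["scene","top"]:
    p,d=arm.snapshot(n); np.savez(f"{n}{t}.npz",p=p,d=d); q=pts(n,d).reshape(-1,3)
    q=q[np.hypot(*(q-s)[:,:2].T)<.08]; z=float(sys.argv[2])
    q=q[(q[:,2]>z-.005)&(q[:,2]<s[2]-.008)]
    b=q[np.hypot(*(q-s)[:,:2].T)<.04][:,:2]
    r=least_squares(lambda c:np.hypot(*(b-c).T)-.033,s[:2],loss="soft_l1",f_scale=.002).x
    h=q[np.hypot(*(q[:,:2]-r).T)>.042]; m=h.mean(0)[:2]-r if len(h) else [0,0]
    print(n,len(b),"mug",r.round(4),"handle deg",np.degrees(np.arctan2(m[1],m[0])).round(1),len(h),"zmin",q[:,2].min().round(3))
    cv2.imwrite(f"pics/{n}{t}.png",p[:,:,::-1])
E
python3 look.py 2 0.07
```

```text
t: 6.3
tcp_pos: [0.5533, -0.1132, 0.1146]
orientation: [-2.918, 1.164, 0.005]
ft_force: [0.6, -0.1, -2.5]
gripper_width: 0.0659
grasp_force: 51.1
t: 6.7
tcp_pos: [0.5547, -0.1157, 0.1153]
orientation: [2.919, -1.162, -0.0]
ft_force: [-0.2, 0.4, -1.7]
gripper_width: 0.0659
grasp_force: 51.1
tcp [ 0.5547 -0.1157  0.1153] alpha -133.4 t 6.7 j [-0.28  0.34  1.86 -0.    0.95  2.05]
scene 157 mug [ 0.5552 -0.1162] handle deg 136.0 12 zmin 0.067
top 38 mug [ 0.5708 -0.1321] handle deg -177.3 1 zmin 0.067
```

```bash
python3 -m crank '[[[2,15,1],0],[[2,15,0],0],[[2,15,0],0],[[1,9,0],0],[[0,0,0],0],[[0,0,0],0],[[0,0,0],0],[[0,0,0],0]]'; python3 st.py; python3 look.py 3 0.07
```

```text
t: 7.6
tcp_pos: [0.5618, -0.0619, 0.1164]
orientation: [2.918, -1.163, 0.0]
ft_force: [0.2, -1.0, -2.6]
gripper_width: 0.0663
grasp_force: 51.2
tcp [ 0.5618 -0.0619  0.1164] alpha -133.5 t 7.6 j [-0.19  0.33  1.86 -0.    0.95  2.14]
scene 155 mug [ 0.5625 -0.0626] handle deg 135.9 14 zmin 0.068
top 57 mug [ 0.576  -0.0699] handle deg 153.7 24 zmin 0.067
```

View pics/scene3.png

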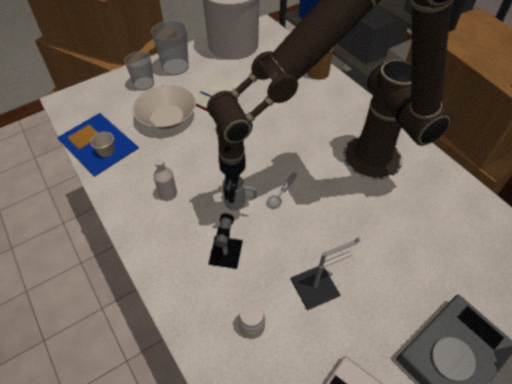

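The mug at about (233,193) is held in front of the lens end at (226,218), with the handle to the right and clear of the camera. I hold this side, then turn to the second.

```bash
python3 -m crank '[[[0,0,0],0],[[0,0,0],0],[[0,0,0],0],[[0,0,0],0],[[0,0,0],0],[[0,0,0],0],[[0,0,0],0],[[0,0,0],0]]'; python3 st.py;  python3 -m crank '[[[0,0,0],7.5],[[0,0,0],7.5],[[0,0,0],7.5],[[0,0,0],7.5],[[0,0,0],7.5],[[0,0,0],7.5],[[0,0,0],7.5],[[0,0,0],7.5],[[0,0,0],7.5],[[0,0,0],7.5],[[0,0,0],7.5],[[0,0,0],7.5]]';  python3 -m crank '[[[0,0,0],0],[[0,0,0],0],[[0,0,0],0],[[0,0,0],0],[[0,0,0],0],[[0,0,0],0],[[0,0,0],0],[[0,0,0],0],[[0,0,0],0],[[0,0,0],0],[[0,0,0],0]]';  python3 st.py; python3 look.py 4 .07
```

```text
t: 8.5
tcp_pos: [0.5619, -0.0614, 0.1164]
orientation: [-2.919, 1.162, -0.0]
ft_force: [-0.2, -0.2, -3.2]
gripper_width: 0.0667
grasp_force: 51.2
tcp [ 0.5619 -0.0614  0.1164] alpha -133.4 t 8.5 j [-0.19  0.33  1.86  0.    0.95  2.14]
t: 9.7
tcp_pos: [0.5618, -0.0614, 0.1164]
orientation: [-2.882, -1.25, 0.0]
ft_force: [-1.1, 0.2, -2.8]
gripper_width: 0.0659
grasp_force: 51.2
t: 10.8
tcp_pos: [0.5619, -0.0614, 0.1164]
orientation: [-2.886, -1.242, -0.0]
ft_force: [-0.3, -0.3, -2.5]
gripper_width: 0.0663
grasp_force: 51.2
tcp [ 0.5619 -0.0614  0.1164] alpha -43.4 t 10.8 j [-0.19  0.33  1.86  0.    0.95  0.57]
scene 178 mug [ 0.5626 -0.0609] handle deg 0.0 0 zmin 0.069
top 34 mug [ 0.5625 -0.0614] handle deg -132.7 12 zmin 0.068
```

```bash
python3 -m crank '[[[0,0,0],7.5],[[0,0,0],7.5],[[0,0,0],7.5],[[0,0,0],7.5],[[0,0,0],7.5],[[0,0,0],7.5],[[0,0,0],7.5],[[0,0,0],7.5],[[0,0,0],7.5],[[0,0,0],7.5],[[0,0,0],7.5],[[0,0,0],7.5]]';  python3 -m crank '[[[0,0,0],0],[[0,0,0],0],[[0,0,0],0],[[0,0,0],0],[[0,0,0],0],[[0,0,0],0],[[0,0,0],0],[[0,0,0],0],[[0,0,0],0],[[0,0,0],0],[[0,0,0],0]]';  python3 st.py; python3 look.py 5 .07
```

```text
t: 12.1
tcp_pos: [0.5618, -0.0614, 0.1164]
orientation: [-1.154, -2.922, 0.0]
ft_force: [-0.2, 0.4, -2.6]
gripper_width: 0.0658
grasp_force: 51.2
t: 13.2
tcp_pos: [0.5619, -0.0614, 0.1164]
orientation: [1.162, 2.919, -0.0]
ft_force: [-0.4, 0.1, -2.3]
gripper_width: 0.0662
grasp_force: 51.2
tcp [ 0.5619 -0.0614  0.1164] alpha 46.6 t 13.2 j [-0.19  0.33  1.86 -0.    0.95 -1.  ]
scene 151 mug [ 0.5619 -0.0615] handle deg -40.2 16 zmin 0.068
top 78 mug [ 0.576  -0.0629] handle deg 162.4 26 zmin 0.067
```

```bash
python3 -m crank '[[[-10,-10,20],0],[[-15,0,35],0],[[-20,0,40],0],[[-20,20,40],0],[[-20,30,40],0],[[-20,35,10],-5],[[-20,35,0],-6],[[-15,35,0],-6],[[-10,35,0],-6],[[-10,35,0],-6],[[-5,35,0],-6],[[-5,35,0],-6]]'; python3 -m crank '[[[-5,35,0],-6],[[-5,35,0],-6],[[0,30,0],-4],[[0,20,0],0],[[0,0,0],0],[[0,0,0],0]]'; python3 st.py
```

```text
t: 14.5
tcp_pos: [0.3926, 0.2228, 0.2989]
orientation: [2.115, 2.322, 0.001]
ft_force: [1.1, 0.7, -2.5]
gripper_width: 0.0662
grasp_force: 51.7
t: 15.1
tcp_pos: [0.3829, 0.3412, 0.2982]
orientation: [2.412, 2.011, -0.002]
ft_force: [-0.3, -0.4, -1.9]
gripper_width: 0.0664
grasp_force: 51.7
tcp [0.3829 0.3412 0.2982] alpha -10.4 t 15.1 j [ 0.64  0.03  1.82 -0.    1.29  0.82]
```

```bash
python3 -m crank '[[[-8,10,0],0],[[-8,10,0],0],[[0,0,-20],0],[[0,0,-26],0],[[0,0,-30],0],[[0,0,-20],0],[[0,0,-10],0],[[0,0,0],0],[[0,0,0],0],[[0,0,0],0]]'; python3 st.py; python3 look.py 6 .146
python3 - <<'E'
from h import *
out=[]
for n,(a,b) in {"scene":(285,195),"top":(60,170)}.items():
    p=cv2.imread(f"pics/{n}6.png")[b:b+120,a:a+120]; out.append(cv2.resize(p,(400,400),interpolation=2))
cv2.imwrite("pics/c6.png",np.hstack(out))
s=arm.sense()["tcp_pos"]
for n in ["scene","top"]:
    q=pts(n,np.load(n+"6.npz")["d"]).reshape(-1,3); e=np.array([.984,-.1805]); f=np.array([.1805,.984]); l=np.c_[(q[:,:2]-[.506,.287])@e,(q[:,:2]-[.506,.287])@f,q[:,2]]
    k=(l[:,0]<-.11)&(l[:,0]>-.2)&(l[:,1]<.018)&(l[:,1]>-.06)&(l[:,2]>.12)&(l[:,2]<.26); h=l[k]; print(n,len(h),h.min(0).round(3),h.max(0).round(3)); print(h[np.argsort(h[:,2])][::max(1,len(h)//12)].round(3).tolist())
    k=(l[:,0]>-.2)&(l[:,0]<-.1)&(l[:,1]>.0)&(l[:,1]<.09)&(l[:,2]>.12)&(l[:,2]<.25);print("mug zmin",np.percentile(l[k][:,2],[0,2,5]).round(3))
E
```

```text
t: 16.1
tcp_pos: [0.3683, 0.3624, 0.1943]
orientation: [-2.414, -2.01, -0.005]
ft_force: [-0.1, -0.0, -2.4]
gripper_width: 0.0657
grasp_force: 51.7
tcp [0.3683 0.3624 0.1943] alpha -10.4 t 16.1 j [0.69 0.14 1.92 0.   1.08 0.87]
scene 229 mug [0.3685 0.3623] handle deg -50.3 15 zmin 0.142
top 289 mug [0.3588 0.348 ] handle deg -38.8 26 zmin 0.142
scene 56 [-0.151 -0.021  0.187] [-0.143  0.01   0.238]
[[-0.145, -0.02, 0.187], [-0.145, -0.019, 0.197], [-0.147, -0.014, 0.203], [-0.145, -0.015, 0.209], [-0.144, -0.015, 0.215], [-0.144, -0.017, 0.221], [-0.143, -0.018, 0.226], [-0.145, 0.01, 0.23], [-0.146, -0.005, 0.232], [-0.146, -0.011, 0.234], [-0.148, 0.0, 0.234], [-0.146, -0.003, 0.236], [-0.145, -0.006, 0.236], [-0.149, -0.007, 0.237]]
mug zmin [0.147 0.152 0.157]
top 169 [-0.164 -0.021  0.153] [-0.139  0.018  0.249]
[[-0.142, 0.018, 0.153], [-0.145, -0.013, 0.184], [-0.148, 0.001, 0.188], [-0.152, -0.02, 0.204], [-0.147, -0.02, 0.218], [-0.139, 0.018, 0.228], [-0.153, -0.008, 0.232], [-0.149, -0.004, 0.234], [-0.153, 0.004, 0.235], [-0.145, 0.009, 0.236], [-0.145, 0.018, 0.237], [-0.146, 0.016, 0.243], [-0.151, 0.017, 0.249]]
mug zmin [0.146 0.147 0.149]
```

View pics/c6.png

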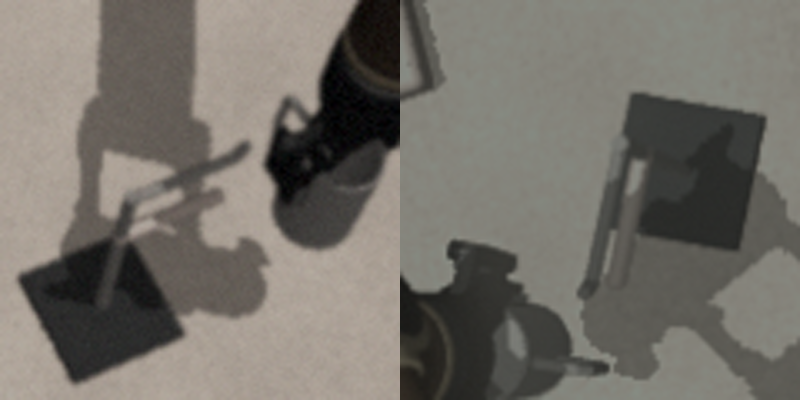

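The left crop (scene) shows the handle loop in line with the hook tip. The right crop (top) shows the handle tip at (605,368), straight beyond the hook end at (588,290). The measured lateral offset is about 1 mm and the heights fit, so I thread it on.

```bash
python3 -m crank '[[[8,-1.5,0],0],[[10,-1.8,0],0],[[10,-1.8,0],0],[[10,-1.9,0],0],[[10,-1.8,0],0],[[10,-1.9,0],0],[[10,-1.8,0],0],[[10,-1.8,0],0],[[7,-1.3,0],0],[[4,-0.7,0],0],[[0,0,0],0],[[0,0,0],0]]'; python3 st.py; python3 look.py 7 .146
python3 - <<'E'
from h import *
out=[]
for n,(a,b) in {"scene":(285,195),"top":(60,170)}.items():
    p=cv2.imread(f"pics/{n}7.png")[b:b+120,a:a+120]; out.append(cv2.resize(p,(400,400),interpolation=2))
cv2.imwrite("pics/c7.png",np.hstack(out))
E
```

```text
t: 17.4
tcp_pos: [0.456, 0.3451, 0.1925]
orientation: [-2.414, -2.01, 0.001]
ft_force: [-0.4, -0.3, -2.9]
gripper_width: 0.0663
grasp_force: 51.7
tcp [0.456  0.3451 0.1925] alpha -10.4 t 17.4 j [0.57 0.25 1.8  0.   1.1  0.75]
scene 232 mug [0.4565 0.3448] handle deg -56.4 85 zmin 0.141
top 274 mug [0.4546 0.3314] handle deg -76.1 136 zmin 0.141
```

View pics/c7.png

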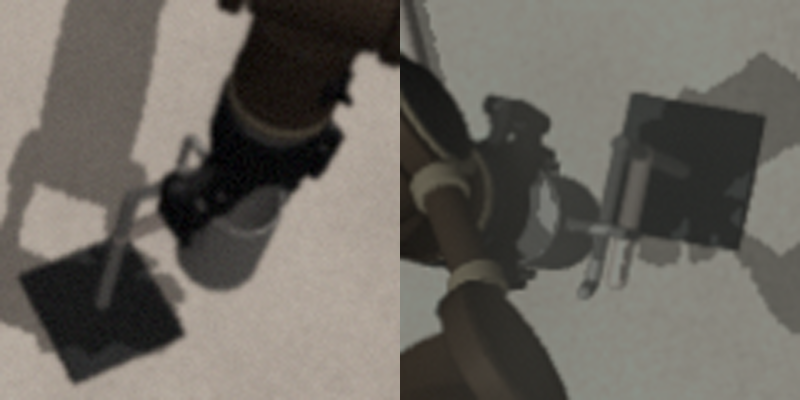

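The handle loop now sits around the hook bar (top view, about (605,230)) with no contact force. I lower it gently.

```bash
python3 -m crank '[[[0,0,-6],0],[[0,0,-6],0],[[0,0,-5],0],[[0,0,0],0],[[0,0,0],0]]'; python3 -m crank '[[[-0.5,-2.5,0],0],[[-0.5,-2,0],0],[[0,-1,0],0],[[0,0,0],0],[[0,0,0],0]]'; python3 -m crank '[[[0,0,-2],0],[[0,0,-2],0],[[0,0,0],0],[[0,0,0],0]]'; python3 st.py
```

```text
t: 18.0
tcp_pos: [0.456, 0.345, 0.1751]
orientation: [-2.414, -2.011, 0.001]
ft_force: [0.2, 0.4, -2.9]
gripper_width: 0.0661
grasp_force: 51.7
t: 18.5
tcp_pos: [0.4554, 0.3396, 0.1758]
orientation: [-2.414, -2.01, -0.001]
ft_force: [-0.1, 0.1, -2.4]
gripper_width: 0.0661
grasp_force: 51.7
t: 18.9
tcp_pos: [0.4552, 0.3396, 0.1714]
orientation: [-2.414, -2.011, 0.001]
ft_force: [0.6, 0.8, -2.1]
gripper_width: 0.0664
grasp_force: 51.7
tcp [0.4552 0.3396 0.1714] alpha -10.4 t 18.9 j [ 0.56  0.26  1.82 -0.    1.06  0.75]
```

```bash
python3 -m crank '[[[0,0,-1],0],[[0,0,0],0],[[0,0,0],0]]'; python3 -m crank '[[[0,0,-1],0],[[0,0,0],0],[[0,0,0],0]]'
```

```text
t: 19.2
tcp_pos: [0.4554, 0.3397, 0.1708]
orientation: [2.414, 2.011, 0.0]
ft_force: [-0.4, -0.5, -0.9]
gripper_width: 0.0663
grasp_force: 51.8
t: 19.5
tcp_pos: [0.4555, 0.3397, 0.1703]
orientation: [2.414, 2.01, 0.001]
ft_force: [-2.5, -0.8, 3.5]
gripper_width: 0.0659
grasp_force: 52.1
```

```bash
python3 -m crank '[[[0,0,0],0],[[0,0,0],0],[[0,0,0],0],[[0,0,0],0],[[0,0,0],0],[[0,0,0],0],[[0,0,0],0],[[0,0,0],0]]' 1 20; python3 look.py 8 .12
python3 - <<'E'
from h import *
out=[]
for n,(a,b) in {"scene":(285,195),"top":(60,170)}.items():
    p=cv2.imread(f"pics/{n}8.png")[b:b+120,a:a+120]; out.append(cv2.resize(p,(400,400),interpolation=2))
cv2.imwrite("pics/c8.png",np.hstack(out))
E
```

```text
t: 20.3
tcp_pos: [0.4553, 0.3396, 0.1696]
orientation: [-2.414, -2.01, 0.0]
ft_force: [-0.2, 0.8, 0.9]
gripper_width: 0.0855
grasp_force: 0.0
scene 285 mug [0.458  0.3382] handle deg -50.5 64 zmin 0.115
top 100 mug [0.4562 0.3374] handle deg -84.8 210 zmin 0.117
```

View pics/c8.png

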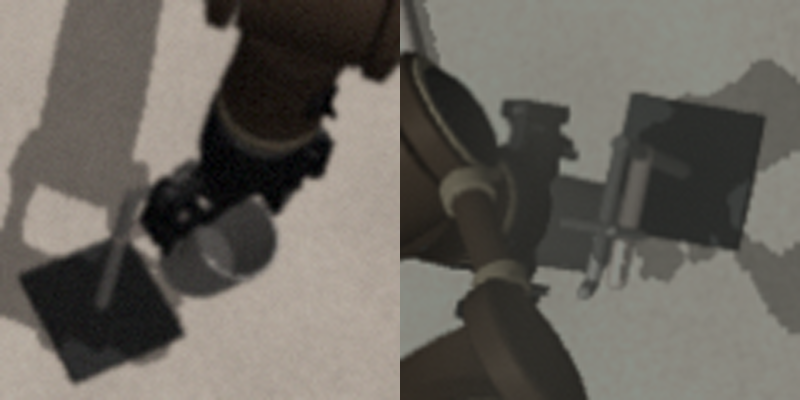

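The mug hangs on the hook and leans over, with its rim tilted away from the bar, between the opened fingers. I retreat straight up.

```bash
python3 -m crank '[[[0,0,4],0],[[0,0,8],0],[[0,0,10],0],[[0,0,15],0],[[0,0,20],0],[[0,0,25],0],[[0,0,30],0],[[0,0,30],0],[[0,0,30],0],[[0,0,0],0],[[0,0,0],0]]'; python3 -m crank '[[[-20,20,10],0],[[-30,30,0],0],[[-30,30,0],0],[[-30,30,0],0],[[-30,30,0],0],[[-30,30,0],0],[[0,0,0],0],[[0,0,0],0],[[0,0,0],0],[[0,0,0],0]]'
python3 - <<'E'
from h import *
out=[]
for n,(a,b) in {"scene":(285,195),"top":(60,170)}.items():
    p,d=arm.snapshot(n); out.append(cv2.resize(p[b:b+120,a:a+120,::-1],(400,400),interpolation=2))
    q=pts(n,d).reshape(-1,3); e=np.array([.984,-.1805]); f=np.array([.1805,.984]); l=np.c_[(q[:,:2]-[.506,.287])@e,(q[:,:2]-[.506,.287])@f,q[:,2]]
    k=(np.abs(l[:,0]+.055)<.035)&(l[:,1]>-.04)&(l[:,1]<.13)&(l[:,2]>.09)&(l[:,2]<.26)
    for z in np.arange(.09,.26,.02):
        s=l[k&(l[:,2]>=z)&(l[:,2]<z+.02)]
        if len(s): print(n,z.round(2),len(s),s.min(0).round(3)[:2],s.max(0).round(3)[:2])
    np.savez(f"{n}9.npz",d=d)
cv2.imwrite("pics/c9.png",np.hstack(out))
E
python3 -m crank '[[[0,0,0],0],[[0,0,0],0],[[0,0,0],0],[[0,0,0],0],[[0,0,0],0]]'
python3 - <<'E'
from h import *
for n,b in {"scene":(285,195,405,315),"top":(60,170,180,290)}.items():
    p,d=arm.snapshot(n); o=np.load(n+"9.npz")["d"]; D=np.abs(d-o)[b[1]:b[3],b[0]:b[2]]; print((D>.01).sum())
E
```

```text
t: 21.5
tcp_pos: [0.4558, 0.34, 0.3437]
orientation: [2.414, 2.01, 0.006]
ft_force: [-0.3, 0.2, -0.3]
gripper_width: 0.0855
grasp_force: 0.0
t: 22.5
tcp_pos: [0.2862, 0.5086, 0.3511]
orientation: [2.415, 2.008, -0.001]
ft_force: [-0.1, -0.0, -0.4]
gripper_width: 0.0854
grasp_force: 0.0
scene 0.09 21 [-0.087  0.035] [-0.029  0.066]
scene 0.11 161 [-0.089  0.008] [-0.026  0.069]
scene 0.13 221 [-0.089 -0.007] [-0.02   0.075]
scene 0.15 179 [-0.09  -0.009] [-0.026  0.084]
scene 0.17 155 [-0.09  -0.022] [-0.027  0.088]
scene 0.19 286 [-0.09  -0.015] [-0.02   0.092]
scene 0.21 50 [-0.085 -0.007] [-0.031  0.052]
top 0.11 48 [-0.083  0.013] [-0.026  0.072]
top 0.13 316 [-0.09  -0.008] [-0.02  0.08]
top 0.15 226 [-0.09  -0.005] [-0.025  0.084]
top 0.17 290 [-0.09  -0.023] [-0.026  0.091]
top 0.19 456 [-0.09  -0.016] [-0.02   0.093]
top 0.21 77 [-0.088 -0.006] [-0.031  0.048]
t: 23.1
tcp_pos: [0.2853, 0.5097, 0.3516]
orientation: [-2.414, -2.011, -0.0]
ft_force: [0.8, -0.3, -0.6]
gripper_width: 0.0852
grasp_force: 0.0
215
152
```

View pics/c9.png

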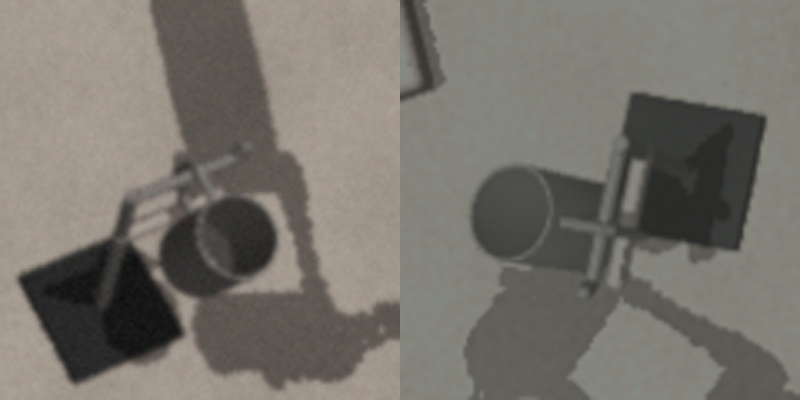

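The mug hangs with the hook through its handle, leaning on the white rest bar, and the gripper is clear. One quick check that it is at rest, then I hand in.

```bash
python3 -m crank '[[[0,0,0],0],[[0,0,0],0],[[0,0,0],0],[[0,0,0],0],[[0,0,0],0],[[0,0,0],0],[[0,0,0],0],[[0,0,0],0]]' >/dev/null
python3 - <<'E'
from h import *
g=lambda:cv2.cvtColor(arm.snapshot("top")[0],cv2.COLOR_RGB2GRAY)[200:265,75:140].astype(np.float32)
a=g(); 
for i in range(8): b=g()
print("shift px",cv2.phaseCorrelate(a,b),"diff",np.abs(a-b).mean())
print([np.round(arm.sense()[k],3) for k in("t","grasp_force")])
P=pts("top",arm.snapshot("top")[1])
for k,(x0,y0,x1,y1),z in [("bottle",(335,115,378,160),.15),("jar",(125,115,175,160),.09)]:
    q=P[y0:y1,x0:x1].reshape(-1,3); print(k,q[(q[:,2]>z)&(q[:,2]<.2)].mean(0).round(3))
E
```

```text
shift px ((0.011029465746119627, 0.028913274296286318), 0.9983484675118952) diff 0.43573964
[np.float64(24.45), np.float64(0.0)]
bottle [ 0.708 -0.263  0.168]
jar [0.723 0.281 0.099]
```

```bash
python3 -c "from bench import arm; print(arm.sign_off())"
```

```text
the job is handed in; nothing more can be done
None
```

I held all three plain sides to the lens in order, then hung the mug by its handle on the hook; it rests against the white bar, let go and at rest, the bottle and jar are where they were, the spoon's final position wasn't measured, and the job is handed in (no verdict was returned).

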